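Shut the packed carrier tote

TASK

Two small flip-lid totes stand open on the treatment table of a wildlife clinic. Shut the packed one, the one holding the steel feeding bowl and the orange jar: push its lid from behind just past upright and let its own weight swing it fully shut, without pressing it down. The empty tote is drying and stays open; do not knock over or shift the spray bottle.

Things in the scene. Friction and masses are not known exactly. Their poses are not given: they have to be found in the camera images.
- lid_packed (a joint): Teal lid of the packed tote: flat panel, 160 mm from hinge to free edge, 150 mm wide, 6 mm thick, about 220 g, purple latch tab at mid free edge. Rad: 0 = shut and level, 1.57 = upright, 1.95 = open stop, where it starts, leaning back away from the tote. Free hinge, no spring: past upright it falls shut by itself in about a second. Pushing its outer face near the free edge takes about 1 N.
- lid_empty (a joint): The same lid on the empty tote (value as for the packed one). It starts at the open stop, 1.95, and is to stay there. Its tote is the same but has nothing in it, and stands on the other side.
- tote_packed_hinge (a point): Middle of the packed tote's hinge line, on its back top rim, 90 mm above the table; does not move with the lid. y lies along the hinge; x is level and points out of the tote's back, where the open lid leans; z up. Lid at q: mid free edge at x = -160 cos q, z = 160 sin q mm. Clear tote, fixed, 160 (x) x 150 x 90 mm high. Totes swap sides; x turns up to 0.7 rad from straight away from the robot.
- spray_bottle: White trigger spray bottle with a green band and a red head, standing loose on the table beyond the gap between the totes; 64 mm across, 162 mm tall, 400 g. Origin at the centre of its underside.
Things that resemble listed ones, but are neither listed nor needed, are in the scene too. What is shaped like the part that bears lid_packed but blue or red is not meant. What is shaped like the part that bears lid_empty but yellow is not meant.

How it is judged:
By the outcome, as a careful person would: the job done as asked, in the order asked, and still so for the second after the job is handed in, with the robot touching nothing.
It also fails if it takes over 32 s, if anything falls off the work surface, if the arm or the gripper's body presses on something with over 40 N, if the wrist force passes 120 N, or if a joint passes its speed limit or range.

ROBOT

A 6-joint arm with a two-finger parallel gripper is mounted at the origin on the work surface. World frame = base frame: x ahead of the robot, y to its left, z up, the work surface at z = 0. Lengths are in m, angles in rad, forces in N, time in s.
With the tool pointing down it reaches from about 0.35 to 0.925 m from the base axis. Payload 6.4 kg.
Tool frame: the origin (TCP) lies between the finger pads; the fingertips stand 25 mm ahead of it and the grasp point (between the pads) lies 6 mm ahead of it; z points along the fingers, y is the line along which they close (so a half turn about z gives the same grasp; the last joint's range is limited). The gripper opens to 85 mm and grips with 20 to 120 N. Pads are 22 mm wide; open, the fingers measure 114 mm over their backs; the gripper's body (76 mm by 85 mm) begins 54 mm behind the grasp point. The pads swing forward as they close: fully open they stand 13 mm farther back than shut.
Start: joints at [1.034, 0.245, 1.558, -0, 1.339, -0.174], TCP at [0.231, 0.608, 0.256] pointing down, gripper open.
Joint ranges: [-3.13, 3.13], [-1.02, 2.26], [0.13, 2.54], [-0.95, 4.09], [0.21, 2.88], [-2.74, 2.74]. Speed limits (rad/s): [2.57, 2.57, 3.14, 3.14, 3.14, 3.14].

INTERFACE

Orientations are given as a rotation vector (axis times angle).
In Python, from plant import monitor, eyes, hand_in, finder gives the robot as it stands.
- The arm moves only by the tool carry_out, never from a script. Its argument "motion" is a list of rows, each a list of 7 numbers: the gripper command: -1 is fully open, 1 is shut, values between are in proportion, then the shift along the tool's x, y, z normalised to -1 to 1, where 1 is 40 mm, then the turn, a rotation vector about the tool's x, y, z normalised to -1 to 1, where 1 is 0.1 rad. In form: [[fingers, dx, dy, dz, rx, ry, rz], ...]. A call has 1 to 20 rows; each row shifts and turns the commanded pose from where the row before left it, along the tool's axes as they then stand; what a row does not reach is not made up. A row lasts 1/12 s, in which the tool goes at most 41.7 mm and 7.16 degrees, less where a joint would pass 70% of its speed; a pose out of reach is approached as far as the arm can. A call with a number of a shift or a turn outside -1 to 1 is refused whole. A call with a gripper value outside its range is refused whole. The fingers move at their own pace and stop on an object; the grip force is fixed at half the most. Time passes only in rows, so rows that do not move let the fingers close. It gives the time, the measured TCP pose, the force, the opening and the grip force at its end, in the units of the state.
- monitor.get_state(): the state, without advancing time (a new reading comes with each control period).
- eyes.camera(name): name is "scene" or "top" or "wrist"; returns the picture (400x640x3 uint8, red, green, blue); there is no depth.
- eyes.camera_model(name): a dict with "fx", "fy", "cx", "cy" (pixels), "rvec" (rotation vector, rad) and "tvec" (3), from world to camera coordinates, as OpenCV has them. Camera axes: x right, y down, z forward; pixel columns grow to the right and rows downward; lengths in m; the calibration is good to about 2 mm. A picture is of the moment at which its call begins: read the wrist's pose just before it. camera_model takes no time and is no camera call; for the wrist camera it gives the pose at the moment of the call.
- hand_in(): hands the job in; it is judged then, once.
Trained networks look in the newest picture that a camera, given by its name, has taken for a name from the list of things; names that differ only in an ending like _2 or _b are one class to them, and where a whole thing is asked for, a point or a joint stands for the part that bears it (a point fixed in the world has none). Each returns a list of dicts, best first, with "conf" (0 to 1); they miss things now and then, are a little off and sometimes report something else, mostly with a low value. They report only what shows in the picture. A call takes as long as a camera call. They do not tell look-alikes from the thing itself.
- finder.recognise(camera, target): "pixel" ([column, row] in pixels, amid what is visible of it).
- finder.cut_out(camera, target): "pixels" (400x640 bool, what is visible of it) and "pixel" ([column, row] in pixels, amid what is visible of it).
The state is a dict: "time_s": time; "qpos": joint angles; "joint_velocities": joint speeds; "joint_efforts": joint torques, N m; "position": TCP position; "eef_rot": TCP orientation; "wrist_force": force on the tool from outside, world axes, zero at the start; "moment": the same for the moment, N m; "opening": finger opening in m; "finger_force": force on a finger pad.
Only numpy, scipy, OpenCV 4.12 (cv2) and the standard library are available. Lean on these libraries where they do the work, as an engineer would, in place of code of your own. Each camera call takes 0.05 s, during which the arm holds its last target. There are 200 camera calls.

## Working session

There is one attempt and no reset: what is moved stays moved. The work goes in short steps, Python scripts to look and compute and a tool call to move; the robot and the scene stay as the last step left them, time stands still between calls to the robot, and variables do not carry over. Pictures are saved under pics/ and viewed, at most 10 in all, crops included, and the job is handed in when it is done.

Besides the shell and the picture viewer there is one more tool, called after "Request:" by a JSON object that holds its "fn" and its "kwargs". carry_out: Moves the arm, as the interface text tells. Scaled input: -1 to 1 covers 40 mm each way for a shift and 0.1 rad each way for a turn. Its arguments: {"type":"object","properties":{"motion":{"type":"array","items":{"type":"array","items":{"type":"number"}}}},"required":["motion"]}

```bash
mkdir -p pics; python3 - <<'E'
from plant import monitor, eyes, finder
import cv2, numpy as np
for c in ("scene","top"):
    im=eyes.camera(c); cv2.imwrite(f"pics/{c}0.png",im[:,:,::-1])
    for t in ("lid_packed","lid_empty","spray_bottle"):
        print(c,t,[(np.round(d["pixel"]).tolist(),round(d["conf"],2)) for d in finder.recognise(c,t)])
    m=eyes.camera_model(c); R=cv2.Rodrigues(np.array(m["rvec"]))[0]; print({k:np.round(v,3).tolist() for k,v in m.items()}, "pos",-R.T@np.array(m["tvec"]))
s=monitor.get_state(); print(s["time_s"],s["position"],s["eef_rot"])
E
```

```text
scene lid_packed [([446.0, 188.0], 0.95), ([378.0, 269.0], 0.71)]
scene lid_empty [([170.0, 149.0], 0.97), ([254.0, 138.0], 0.77)]
scene spray_bottle [([243.0, 248.0], 0.67)]
{'fx': 371.459, 'fy': 371.459, 'cx': 319.409, 'cy': 204.576, 'rvec': [1.114, 2.573, -0.809], 'tvec': [0.295, -0.285, 1.296]} pos [0.89855549 0.4618443  0.90925217]
top lid_packed [([240.0, 176.0], 0.91), ([185.0, 245.0], 0.55)]
top lid_empty [([457.0, 153.0], 0.9)]
top spray_bottle [([341.0, 143.0], 0.67)]
{'fx': 378.361, 'fy': 378.361, 'cx': 324.407, 'cy': 204.527, 'rvec': [2.091, -2.13, 0.234], 'tvec': [0.072, 0.499, 1.207]} pos [0.23159776 0.07341709 1.28487869]
0.4 [0.23063009 0.6076459  0.25613759] [-5.66750677e-01 -3.08994553e+00  4.11707714e-04]
```

View pics/scene0.png

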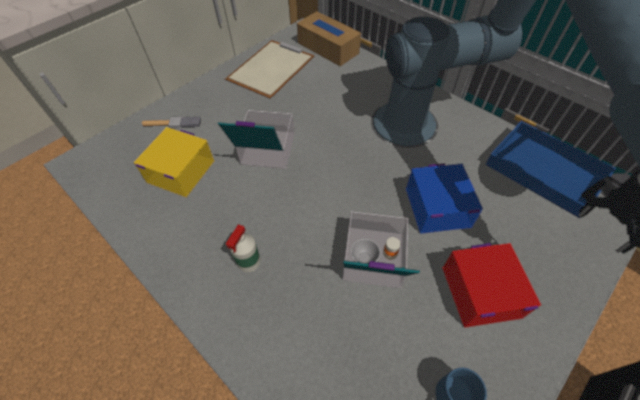

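View pics/top0.png

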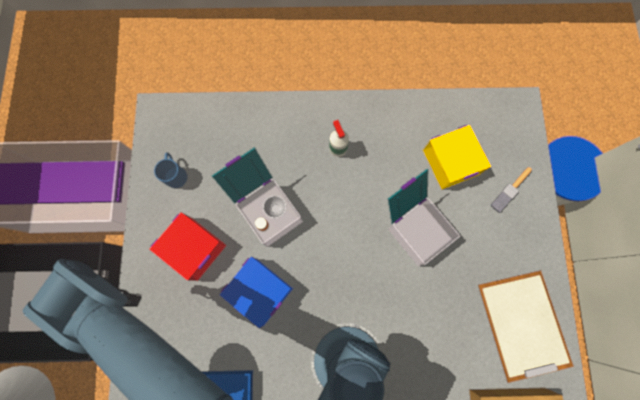

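The top view shows the packed tote at (270,212), with the bowl at (275,205) and the jar at (262,224). Its teal lid is at (242,176). Things it could be taken for (top view): the empty teal tote (425,232), red (187,246), blue (257,292) and yellow (457,155). I choose the lid at top (242,176), scene (380,268). Next I fit the hinge pose to the masks from both cameras.

```bash
cat > h.py <<'E'
import cv2, numpy as np
from plant import eyes
def proj(c,P):
    m=eyes.camera_model(c); K=np.array([[m["fx"],0,m["cx"]],[0,m["fy"],m["cy"]],[0,0,1]])
    return cv2.projectPoints(np.array(P,float),np.array(m["rvec"]),np.array(m["tvec"]),K,None)[0][:,0]
def world(p,P):  # p=(hx,hy,th)
    P=np.array(P,float); c,s=np.cos(p[2]),np.sin(p[2])
    return np.c_[p[0]+c*P[:,0]-s*P[:,1],p[1]+s*P[:,0]+c*P[:,1],.09+P[:,2]]
def lid(p,q=1.95):
    e=np.array([-.16*np.cos(q),.16*np.sin(q)])
    return world(p,[[0,-.075,0],[0,.075,0],[e[0],.075,e[1]],[e[0],-.075,e[1]]])
def rim(p): return world(p,[[0,-.075,0],[0,.075,0],[-.16,.075,0],[-.16,-.075,0]])
def ray(c,uv,z):
    m=eyes.camera_model(c); R=cv2.Rodrigues(np.array(m["rvec"]))[0]; o=-R.T@np.array(m["tvec"])
    d=R.T@np.array([(uv[0]-m["cx"])/m["fx"],(uv[1]-m["cy"])/m["fy"],1]); return o+d*(z-o[2])/d[2]
E
python3 - <<'E'
from h import *
from plant import finder
from scipy.optimize import differential_evolution
near={"top":(242,176),"scene":(380,268)}; M={};ims={}
for c in near:
    ims[c]=eyes.camera(c)
    L=finder.cut_out(c,"lid_packed"); L=[d for d in L if np.hypot(*(np.array(d["pixel"])-near[c]))<40]
    if L: M[c]=np.array(L[0]["pixels"],bool); print(c,L[0]["conf"],L[0]["pixel"],M[c].sum())
    B=finder.cut_out(c,"spray_bottle"); 
    for d in B[:2]: r,cc=np.nonzero(d["pixels"]); print(c,"bottle",d["conf"],d["pixel"],cc.min(),cc.max(),r.min(),r.max())
    cv2.imwrite("pics/m_%s.png"%c,M.get(c,np.zeros((400,640)))*255)
# lid colour masks: teal + purple tab near
def cost(p):
    s=0
    for c in M:
        a=np.zeros((400,640),np.uint8)
        cv2.fillConvexPoly(a,np.round(proj(c,lid(p))*16).astype(int),1,shift=4)
        a=a>0; s+=1-(a&M[c]).sum()/(a|M[c]).sum()
    return s
g=ray("top",(250,190),.12); print("guess",g)
r=differential_evolution(cost,[(g[0]-.1,g[0]+.1),(g[1]-.1,g[1]+.1),(-.8,.8)],seed=1,maxiter=60)
print(r.x,r.fun); p=r.x; np.save("p.npy",p)
out=[]
for c,(u,v) in near.items():
    im=cv2.resize(ims[c][v-70:v+80,u-70:u+130],None,fx=3,fy=3,interpolation=cv2.INTER_CUBIC)[:,:,::-1].copy()
    for P,col in((lid(p),(0,255,255)),(rim(p),(0,0,255))):
        cv2.polylines(im,[np.round((proj(c,P)-(u-70,v-70))*3).astype(int)],True,col,1)
    out.append(cv2.resize(im,(400,300)))
cv2.imwrite("pics/fit.png",cv2.resize(np.hstack(out),(800,300)))
E
```

```text
top 0.91 [242.6, 175.9] 1894
top bottle 0.75 [337.1, 140.6] 330 348 120 156
scene 0.74 [378.2, 268.3] 642
scene bottle 0.79 [242.5, 249.0] 226 260 224 271
guess [0.53725715 0.29885405 0.12      ][ WARN:0@3.015] global loadsave.cpp:1063 imwrite_ Unsupported depth image for selected encoder is fallbacked to CV_8U.
Traceback (most recent call last):
  File "h.py", line 4, in proj
    m=eyes.camera_model(c); K=np.array([[m["fx"],0,m["cx"]],[0,m["fy"],m["cy"]],[0,0,1]])
ValueError: time passes only in moves, steps and waits
```

`camera_model` refuses that many calls, so I'll cache it and reuse the saved masks and pictures.

```bash
sed -i 's/^from plant import eyes/from plant import eyes\nfrom functools import lru_cache\ncm=lru_cache(None)(eyes.camera_model)/; s/m=eyes.camera_model(c)/m=cm(c)/' h.py
cat > fit.py <<'E'
from h import *
from scipy.optimize import differential_evolution
near={"top":(242,176),"scene":(380,268)}
M={c:cv2.imread(f"pics/m_{c}.png",0)>127 for c in near}; ims={c:cv2.imread(f"pics/{c}0.png") for c in near}
def cost(p):
    s=0
    for c in M:
        a=np.zeros((400,640),np.uint8)
        cv2.fillConvexPoly(a,np.round(proj(c,lid(p))*16).astype(np.int32),1,shift=4)
        a=a>0; s+=1-(a&M[c]).sum()/(a|M[c]).sum()
    return s
g=ray("top",(250,190),.12)
r=differential_evolution(cost,[(g[0]-.1,g[0]+.1),(g[1]-.1,g[1]+.1),(-.8,.8)],seed=1,maxiter=60)
p=r.x; np.save("p.npy",p); print(p,r.fun)
out=[]
for c,(u,v) in near.items():
    im=cv2.resize(ims[c][v-70:v+80,u-70:u+130],None,fx=3,fy=3,interpolation=cv2.INTER_CUBIC)
    for P,col in((lid(p),(0,255,255)),(rim(p),(0,0,255))):
        cv2.polylines(im,[np.round((proj(c,P)-(u-70,v-70))*3).astype(np.int32)],True,col,1)
    out.append(cv2.resize(im,(400,300)))
cv2.imwrite("pics/fit.png",np.hstack(out))
print("bottle", ray("top",(339,143),.08), ray("scene",(246,255),.05))
for n,uv in dict(mug=(170,170),red=(187,246)).items(): print(n,ray("top",uv,.09))
E
python3 fit.py
```

```text
[0.54372595 0.29459069 0.58921095] 0.36908979977946066
bottle [0.70646096 0.00983489 0.08      ] [0.71978997 0.01578272 0.05      ]
mug [0.61782905 0.56931344 0.09      ]
red [0.36637407 0.49885106 0.09      ]
```

View pics/fit.png

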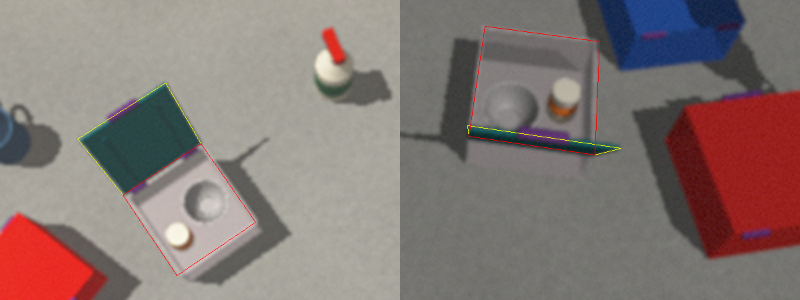

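The fit lies on the lid and rim in both views. The crop shows the bowl and jar under this lid, and the hinge is at (0.544, 0.295), turned 0.589. Next I work out the shifts in tool axes.

```bash
cat > go.py <<'E'
from h import *
from plant import monitor
s=monitor.get_state(); R=cv2.Rodrigues(np.array(s["eef_rot"]))[0]; p=np.load("p.npy")
W=[np.array(s["position"])]; W+=[np.r_[W[0][:2],.33]]
for x,z in((.15,.33),(.15,.235),(.09,.235),(0,.235),(-.015,.235),(.12,.235)): W.append(world(p,[[x,.04,z-.09]])[0])
for a,b in zip(W,W[1:]): print(b.round(3),"units",(R.T@(b-a)/.04).round(3))
print(s["time_s"],np.round(s["wrist_force"],2)); print(R.round(2))
E
python3 go.py
```

```text
[0.231 0.608 0.33 ] units [-0.     0.    -1.842]
[0.646 0.411 0.33 ] units [-11.455  -0.906   0.   ]
[0.646 0.411 0.235] units [ 0.    -0.     2.375]
[0.596 0.378 0.235] units [ 0.87  -1.222 -0.   ]
[0.521 0.328 0.235] units [ 1.305 -1.833 -0.   ]
[0.509 0.32  0.235] units [ 0.218 -0.305 -0.   ]
[0.621 0.395 0.235] units [-1.958  2.749  0.   ]
0.7 [ 0.13  0.1  -0.51]
[[-0.93  0.35  0.  ]
 [ 0.35  0.93  0.  ]
 [-0.    0.   -1.  ]]
```

Request:
{"fn": "carry_out", "kwargs": {"motion": [[1, 0, 0, -0.6, 0, 0, 0], [1, 0, 0, -0.6, 0, 0, 0], [1, 0, 0, -0.64, 0, 0, 0], [1, -0.7, -0.06, 0, 0, 0, 0], [1, -0.7, -0.06, 0, 0, 0, 0], [1, -0.7, -0.06, 0, 0, 0, 0], [1, -0.7, -0.06, 0, 0, 0, 0], [1, -0.7, -0.06, 0, 0, 0, 0], [1, -0.7, -0.06, 0, 0, 0, 0], [1, -0.7, -0.06, 0, 0, 0, 0], [1, -0.7, -0.06, 0, 0, 0, 0], [1, -0.7, -0.06, 0, 0, 0, 0], [1, -0.7, -0.06, 0, 0, 0, 0], [1, -0.7, -0.06, 0, 0, 0, 0], [1, -0.7, -0.06, 0, 0, 0, 0], [1, -0.7, -0.06, 0, 0, 0, 0], [1, -0.7, -0.06, 0, 0, 0, 0], [1, -0.7, -0.06, 0, 0, 0, 0], [1, -0.7, -0.06, 0, 0, 0, 0]]}}

```text
time_s: 2.28
position: [0.6371, 0.4121, 0.3298]
eef_rot: [-0.567, -3.09, 0.0]
wrist_force: [-0.2, -0.1, 0.1]
opening: -0.0001
finger_force: 0.0
```

Request:
{"fn": "carry_out", "kwargs": {"motion": [[1, -0.25, 0, 0, 0, 0, 0], [1, 0, 0, 0.6, 0, 0, 0], [1, 0, 0, 0.6, 0, 0, 0], [1, 0, 0, 0.6, 0, 0, 0], [1, 0, 0, 0.58, 0, 0, 0], [1, 0, 0, 0, 0, 0, 0], [1, 0, 0, 0, 0, 0, 0]]}}

```text
time_s: 2.87
position: [0.6442, 0.4093, 0.233]
eef_rot: [-0.566, -3.087, 0.003]
wrist_force: [0.6, -0.7, 0.3]
opening: 0.0001
finger_force: 0.0
```

```bash
python3 - <<'E'
from h import *
from plant import monitor
s=monitor.get_state(); R=cv2.Rodrigues(np.array(s["eef_rot"]))[0]; p=np.load("p.npy")
P=np.array(s["position"]); print(P,s["time_s"],s["opening"],np.round(s["wrist_force"],2))
for x in(.09,0,-.015): 
    b=world(p,[[x,.04,.145]])[0]; print(x,(R.T@(b-P)/.04).round(3)); P=b
a=eyes.camera("scene"); t=eyes.camera("top")
cv2.imwrite("pics/s1.png",np.hstack([a[150:350,220:520],t[90:290,150:450]])[:,:,::-1])
E
```

```text
[0.6441937  0.40927904 0.2330081 ] 2.8667 0.00012294151671931263 [ 0.62 -0.71  0.35]
0.09 [ 0.841 -1.159 -0.045]
0 [ 1.306 -1.832  0.008]
-0.015 [ 0.218 -0.305  0.001]
```

View pics/s1.png

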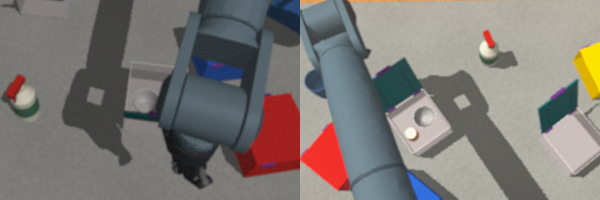

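The lid in the crop (top half around (400,85)) is undisturbed and the gripper stands behind it. Next I push slowly until the finger front is just past the hinge line.

Request:
{"fn": "carry_out", "kwargs": {"motion": [[1, 0.28, -0.38, 0, 0, 0, 0], [1, 0.28, -0.38, 0, 0, 0, 0], [1, 0.28, -0.39, 0, 0, 0, 0], [1, 0.1, -0.14, 0, 0, 0, 0], [1, 0.1, -0.14, 0, 0, 0, 0], [1, 0.1, -0.14, 0, 0, 0, 0], [1, 0.1, -0.14, 0, 0, 0, 0], [1, 0.1, -0.14, 0, 0, 0, 0], [1, 0.1, -0.14, 0, 0, 0, 0], [1, 0.1, -0.14, 0, 0, 0, 0], [1, 0.1, -0.14, 0, 0, 0, 0], [1, 0.1, -0.14, 0, 0, 0, 0], [1, 0.1, -0.14, 0, 0, 0, 0], [1, 0.1, -0.14, 0, 0, 0, 0], [1, 0.1, -0.14, 0, 0, 0, 0], [1, 0.1, -0.14, 0, 0, 0, 0], [1, 0, 0, 0, 0, 0, 0], [1, 0, 0, 0, 0, 0, 0]]}}

```text
time_s: 4.47
position: [0.5223, 0.3283, 0.2339]
eef_rot: [-0.567, -3.089, 0.001]
wrist_force: [0.9, 0.4, -0.1]
opening: 0.0
finger_force: 0.0
```

```bash
python3 - <<'E'
from h import *
from plant import monitor
s=monitor.get_state(); R=cv2.Rodrigues(np.array(s["eef_rot"]))[0]; p=np.load("p.npy")
P=np.array(s["position"]); print(P,s["time_s"],np.round(s["wrist_force"],2),np.round(s["joint_velocities"],3))
for x in(0,-.02): b=world(p,[[x,.04,.145]])[0]; print(x,(R.T@(b-P)/.04).round(3))
a=eyes.camera("scene"); t=eyes.camera("top")
cv2.imwrite("pics/s2.png",np.hstack([a[150:350,220:520],t[90:290,150:450]])[:,:,::-1])
E
```

```text
[0.52231321 0.32828858 0.23390815] 4.4667 [ 0.85  0.45 -0.11] [ 0.002  0.012 -0.018 -0.001 -0.002 -0.   ]
0 [ 0.015 -0.018 -0.027]
-0.02 [ 0.305 -0.425 -0.027]
```

View pics/s2.png

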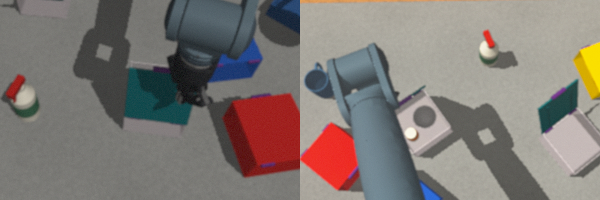

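The lid is now about upright: a thin line at (408,95) in the top crop, broad at (157,97) in the scene crop. I push 20 mm or so further, then back off and wait.

Request:
{"fn": "carry_out", "kwargs": {"motion": [[1, 0.08, -0.11, 0, 0, 0, 0], [1, 0.08, -0.11, 0, 0, 0, 0], [1, 0.08, -0.11, 0, 0, 0, 0], [1, 0.08, -0.11, 0, 0, 0, 0], [1, 0, 0, 0, 0, 0, 0], [1, 0, 0, 0, 0, 0, 0], [1, 0, 0, 0, 0, 0, 0], [1, 0, 0, 0, 0, 0, 0], [1, 0, 0, 0, 0, 0, 0], [1, 0, 0, 0, 0, 0, 0]]}}

```text
time_s: 5.4
position: [0.505, 0.3167, 0.2347]
eef_rot: [0.567, 3.09, 0.0]
wrist_force: [0.3, -1.1, 0.5]
opening: 0.0001
finger_force: 0.0
```

```bash
python3 - <<'E'
from h import *
from plant import monitor
s=monitor.get_state(); print(s["position"],np.round(s["wrist_force"],2))
a=eyes.camera("scene"); t=eyes.camera("top")
cv2.imwrite("pics/s3.png",np.hstack([a[150:350,220:520],t[90:290,150:450]])[:,:,::-1])
E
```

```text
[0.5049514  0.31673024 0.23465942] [ 0.29 -1.1   0.53]
```

View pics/s3.png

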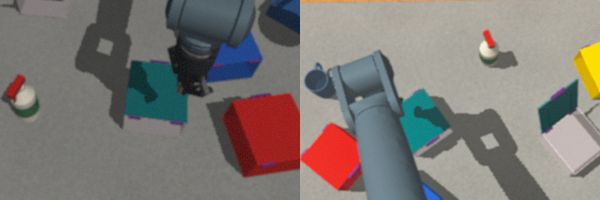

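The lid now covers the tote. I raise the gripper clear, move it aside and verify.

Request:
{"fn": "carry_out", "kwargs": {"motion": [[1, 0, 0, -0.6, 0, 0, 0], [1, 0, 0, -0.6, 0, 0, 0], [1, 0, 0, -0.6, 0, 0, 0], [1, 0.5, 0.6, 0, 0, 0, 0], [1, 0.5, 0.6, 0, 0, 0, 0], [1, 0.5, 0.6, 0, 0, 0, 0], [1, 0.5, 0.6, 0, 0, 0, 0], [1, 0.5, 0.6, 0, 0, 0, 0], [1, 0.5, 0.6, 0, 0, 0, 0], [1, 0.5, 0.6, 0, 0, 0, 0], [1, 0.5, 0.6, 0, 0, 0, 0], [1, 0, 0, 0, 0, 0, 0], [1, 0, 0, 0, 0, 0, 0], [1, 0, 0, 0, 0, 0, 0], [1, 0, 0, 0, 0, 0, 0]]}}

```text
time_s: 6.75
position: [0.4239, 0.5521, 0.3066]
eef_rot: [0.568, 3.09, -0.001]
wrist_force: [0.1, 0.2, 0.1]
opening: 0.0
finger_force: 0.0
```

```bash
python3 - <<'E'
from h import *
from plant import monitor
p=np.load("p.npy"); s=monitor.get_state(); print(s["time_s"],np.round(s["wrist_force"],2),np.round(s["joint_velocities"],3))
o=[]
for c,(u,v) in {"scene":(220,150),"top":(170,100)}.items():
    im=cv2.resize(eyes.camera(c)[v:v+200,u:u+200,::-1],None,fx=2,fy=2)
    cv2.polylines(im,[np.round((proj(c,rim(p))-(u,v))*2).astype(np.int32)],True,(0,255,255),1); o.append(im)
cv2.imwrite("pics/s4.png",np.hstack(o))
E
```

```text
6.75 [0.14 0.18 0.1 ] [-0.007 -0.004  0.001  0.003 -0.002  0.003]
```

View pics/s4.png

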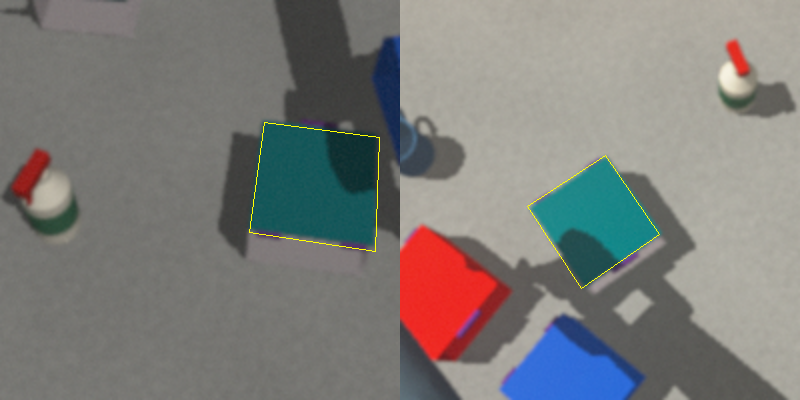

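The lid fills the rim outline in both views, so it is shut and level. The bottle stands where it was and the arm is clear.

```bash
python3 -c "
from plant import hand_in
print(hand_in())"
```

```text
the job is handed in; nothing more can be done
None
```

The packed tote's lid swung shut under its own weight, the empty tote's lid and the spray bottle were not touched, and the job was handed in at about 7 s.

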